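# Pack away the ink-wash set

## Robot

A 6-joint arm with a two-finger parallel gripper is mounted at the origin on the work surface. World frame = base frame: x ahead of the robot, y to its left, z up, the work surface at z = 0. Lengths are in m, angles in rad, forces in N, time in s.
With the tool pointing down it reaches from about 0.35 to 0.85 m from the base axis. Payload 8.1 kg.
Tool frame: the origin (TCP) lies on the centre line of the jaws, within the pads' length; the fingertips stand 17 mm ahead of it and the grasp point (between the pads) lies 2 mm behind it; z points along the fingers, y is the line along which they close (so a half turn about z gives the same grasp; the last joint's range is limited). The gripper opens to 93 mm and grips with 3 to 60 N. Pads are 15 mm wide; open, the fingers measure 128 mm over their backs; the gripper's body (75 mm by 188 mm) begins 65 mm behind the grasp point.
Start: joints at [1.215, 0.13, 1.488, -0, 1.523, -0.085], TCP at [0.16, 0.578, 0.199] pointing down, gripper open.
Joint ranges: [-2.96, 2.96], [-0.89, 2.26], [0.02, 2.5], [-1.34, 4.48], [0, 2.73], [-2.66, 2.66]. Speed limits (rad/s): [2.39, 2.39, 2.79, 3.14, 3.14, 3.14].

## Interface

Orientations are given as a rotation vector (axis times angle).
In Python, from plant import status, eyes, robot gives the robot as it stands. The module is installed in compiled form; this text tells all that it offers.
- The arm moves only by the tool servo_tool, never from a script. Its argument "plan" is text: rows parted by semicolons, each of 4 numbers parted by spaces: the shift along the tool's x, y, z in m, then the turn about the tool's z in degrees. A call has 1 to 12 rows; each row is the pose to reach, as a shift and turn from the pose commanded when the call began, along the tool's axes at that moment; what a row does not reach only later rows make up. A row lasts 1/12 s, in which the tool goes at most 41.7 mm and 7.16 degrees, less where a joint would pass 70% of its speed; a pose out of reach is approached as far as the arm can. A call with a gripper value outside its range is refused whole. "grip" is the closure, from -1 (fully open) to 1 (shut), set as the call begins (left out, the last holds). The fingers move at their own pace and stop on an object; "grip_force" is the grip in N (left out, the last holds). Time passes only in rows, so rows that repeat a pose let the fingers close. It gives the time, the measured TCP pose, the force, the opening and the grip force at its end, in the units of the state.
- status.read_state(): the state, without advancing time (a new reading comes with each control period).
- eyes.read_camera(name): name is "scene" or "top" or "wrist"; returns a dict with "image" (384x512x3 uint8, blue, green, red), "fovy" (degrees; the focal length in pixels is half the picture's height over the tangent of half this angle, whatever the lens; pixels are square), "cx", "cy" (the principal point, pixels), "k1" (the pictures are not rectified: a ray, as slopes to the right and down, at radius r is drawn at 1 + k1 r^2 times it, then the intrinsics apply), "world_from_camera" (4x4, takes a point from camera to world coordinates); the wrist camera has in their place "hand_eye" (4x4, takes a point from camera to tool coordinates, whose origin is the TCP and whose axes are the flange's). Camera axes: x right, y down, z forward; pixel columns grow to the right and rows downward; lengths in m; the calibration is good to about 2 mm. A picture is of the moment at which its call begins: read the wrist's pose just before it. There is no depth.
- robot.close_job(): hands the job in; it is judged then, once.
The state is a dict: "t": time; "q": joint angles; "dq": joint speeds; "joint_torque": joint torques, N m; "tool_pos": TCP position; "orientation": TCP orientation; "force": force on the tool from outside, world axes, zero at the start; "wrist_torque": the same for the moment, N m; "opening": finger opening in m; "gripper_force": force on a finger pad.
Only numpy, scipy, OpenCV 4.12 (cv2) and the standard library are available. Lean on these libraries where they do the work, as an engineer would, in place of code of your own. Each camera call takes 0.05 s, during which the arm holds its last target. There are 200 camera calls.

## Task

Pack away the drawing set: on the square wooden stand, stack the ink-wash dishes with the black one at the bottom, seated in the stand's recess, the blue one on it, the white one on that and the wooden lid on top, each fully seated and level. Lay the red-handled scraper fully home in its pocket in the shadow tray, blade in the narrow end. Leave the ink bottle standing where it is.

Things in the scene. Friction and masses are not known exactly. Their poses are not given: they have to be found in the camera images.
- black_dish: Black round porcelain ink-wash dish, 26 mm high: tapered foot 8 mm high (40 mm wide below, 48 mm above), then a straight body 58 mm in diameter; in its top a well 52 mm wide, 9 mm deep. The next piece's foot goes in the well until its shoulder rests on the rim, 18 mm pitch. About 90 g, starts upright on the table; grip across the body. Origin: centre of the underside; z up.
- blue_dish: Dark blue round porcelain ink-wash dish, 26 mm high: tapered foot 8 mm high (40 mm wide below, 48 mm above), then a straight body 58 mm in diameter; in its top a well 52 mm wide, 9 mm deep. The next piece's foot goes in the well until its shoulder rests on the rim, 18 mm pitch. About 90 g, starts upright on the table; grip across the body. Origin: centre of the underside; z up.
- white_dish: White round porcelain ink-wash dish, 26 mm high: tapered foot 8 mm high (40 mm wide below, 48 mm above), then a straight body 58 mm in diameter; in its top a well 52 mm wide, 9 mm deep. The next piece's foot goes in the well until its shoulder rests on the rim, 18 mm pitch. About 90 g, starts upright on the table; grip across the body. Origin: centre of the underside; z up.
- lid: Dark wooden round lid with a brass knob, 41 mm high. Foot as on the dishes (8 mm high, 40 mm wide below, 48 mm above), then a disc 58 mm in diameter from 8 to 17 mm, a neck to 23 mm and the knob, 22 mm in diameter, from 23 to 41 mm. About 70 g; starts upright on the table; grip the knob. Origin: centre of the underside of the foot; z up.
- scraper: Hand scraper lying on the table. x points along it to the blade tip, z up. Origin: on the handle's underside, near the centre of mass. Red handle, 22 mm wide and high, from x = -78 to +22 mm; then a brass ferrule and narrow steel blade (10 mm wide, 8 mm high, at the handle's mid height) to +87 mm. About 50 g; grip across the handle.
- stand: Fixed dark wooden block, 90 x 90 mm, 14 mm high, with a round recess in the middle of its top, 52 mm wide and 9 mm deep with a pale cork floor, for a dish's foot. Origin: centre of its underside, on the table; z up. A dish seated in it has its origin 6 mm above the table. Its yaw does not matter.
- tray: Fixed shadow tray, 200 x 80 mm, 17 mm high, black with a yellow-floored pocket (floor at 8 mm). Origin: centre of its underside, on the table; z up; x to the pocket's narrow (blade) end. Pocket: 30 mm wide from x = -83 to +27 mm, 18 mm wide on to +92 mm. Scraper home: its origin 8 mm above the tray's, x axes alike, handle standing 13 mm above the tray's top.
- ink_bottle: Amber glass jar of ink with a black cap, 44 mm in diameter, 68 mm high, standing loose off to the robot's left. Not to be handled. Origin: centre of its underside; z up.
Mind the look-alikes: they are no part of the job. Several things look just like the stand: the one meant starts farthest from the robot's base.

How it is judged:
At the end, for the whole second after the job is handed in: Black in the stand, blue, white, lid on top: each centred within 8 mm on what is below, seated to 2.5 mm (black: 3 mm), level to 0.1 rad; scraper on the pocket floor, within 12 mm and 0.15 rad of home, level to 0.1 rad; all at rest; ink bottle upright (0.3 rad), moved under 30 mm (horizontal distance between black_dish and stand below 0.008 m and z of black_dish in the frame of stand below 0.009 m and horizontal distance between blue_dish and black_dish below 0.008 m and z of blue_dish in the frame of black_dish between 0.0155 and 0.0205 m and horizontal distance between white_dish and blue_dish below 0.008 m and z of white_dish in the frame of blue_dish between 0.0155 and 0.0205 m and horizontal distance between lid and white_dish below 0.008 m and z of lid in the frame of white_dish between 0.0155 and 0.0205 m and angle between each of black_dish, blue_dish, white_dish, lid, scraper's own z axis and vertical below 0.1 rad and horizontal distance between scraper and tray below 0.012 m and z of scraper in the frame of tray between 0.006 and 0.011 m and angle between the x axis of scraper and the x axis of tray, either way round below 0.15 rad and linear speed of each of black_dish, blue_dish, white_dish, lid, scraper below 0.02 m/s and distance of ink_bottle from where it was at the start of the episode below 0.03 m and angle between ink_bottle's own z axis and vertical below 0.3 rad); the robot touches nothing.
It fails at once if the ink bottle is knocked over (angle between ink_bottle's own z axis and vertical above 0.6 rad).
It also fails if it takes over 112 s, if anything falls off the work surface, if the arm or the gripper's body presses on something with over 40 N, if the wrist force passes 120 N, or if a joint passes its speed limit or range.

## Working session

There is one attempt and no reset: what is moved stays moved. The work goes in short steps, Python scripts to look and compute and a tool call to move; the robot and the scene stay as the last step left them, time stands still between calls to the robot, and variables do not carry over. Pictures are saved under pics/ and viewed, at most 14 in all, crops included, and the job is handed in when it is done.

Besides the shell and the picture viewer there is one more tool, called after "Call:" as name(argument=value, ...) on one line, values as JSON. servo_tool: Moves the arm, as the interface text tells. Its arguments: {"type":"object","properties":{"plan":{"type":"string"},"grip":{"type":"number"},"grip_force":{"type":"number"}},"required":["plan"]}

```bash
mkdir -p pics
cat > h.py <<'E'
import numpy as np, cv2
from scipy.spatial.transform import Rotation as R
from plant import status, eyes, robot
def shot(name,fn=None):
    s=status.read_state(); c=eyes.read_camera(name)
    if 'hand_eye' in c:
        T=np.eye(4);T[:3,:3]=R.from_rotvec(s['orientation']).as_matrix();T[:3,3]=s['tool_pos']
        c['world_from_camera']=T@np.array(c['hand_eye'])
    if fn: cv2.imwrite('pics/'+fn,c['image'])
    return c
def ray(c,u,v):
    f=192/np.tan(np.radians(c['fovy'])/2)
    K=np.array([[f,0,c['cx']],[0,f,c['cy']],[0,0,1.]])
    p=cv2.undistortPointsIter(np.array([[[u,v]]],float),K,np.array([c['k1'],0,0,0.]),None,None,(3,50,1e-9))[0,0]
    W=np.array(c['world_from_camera']); d=W[:3,:3]@np.array([p[0],p[1],1.])
    return W[:3,3],d/np.linalg.norm(d)
def atz(c,u,v,z):
    o,d=ray(c,u,v); return o+d*(z-o[2])/d[2]
def tri(*a):
    A=0;b=0
    for c,u,v in a:
        o,d=ray(c,u,v);P=np.eye(3)-np.outer(d,d);A=A+P;b=b+P@o
    x=np.linalg.solve(A,b)
    return x,[float(np.linalg.norm((np.eye(3)-np.outer(d,d))@(x-o))) for o,d in (ray(*q) for q in a)]
def proj(c,p):
    f=192/np.tan(np.radians(c['fovy'])/2)
    q=np.linalg.inv(np.array(c['world_from_camera']))@np.append(p,1); x,y=q[0]/q[2],q[1]/q[2]; s=1+c['k1']*(x*x+y*y)
    return np.array([c['cx']+f*x*s,c['cy']+f*y*s])
E
python3 - <<'E'
from h import *
import pickle
np.set_printoptions(precision=4,suppress=True)
d={}
for n in ('scene','top','wrist'):
    c=shot(n); d[n]=c; print(n,c['fovy'],c['cx'],c['cy'],c['k1']);print(np.array(c['world_from_camera']))
    cv2.imwrite(f'pics/{n}0.png',cv2.resize(c['image'],(800,600),interpolation=cv2.INTER_CUBIC))
pickle.dump(d,open('c0.pkl','wb'))
print(status.read_state())
E
```

```text
scene 46.01927305499129 258.6345434591868 200.90359232125823 -0.1476956689957925
[[ 0.7034  0.4296 -0.5662  1.1453]
 [ 0.7108 -0.4277  0.5585 -0.5862]
 [-0.0022 -0.7953 -0.6062  0.7472]
 [ 0.      0.      0.      1.    ]]
top 44.4248669157562 262.42072862151855 183.39407538014913 0.028619609600966437
[[ 0.0114 -0.995   0.0991  0.371 ]
 [-0.9999 -0.0106  0.0083  0.0641]
 [-0.0072 -0.0992 -0.995   1.3234]
 [ 0.      0.      0.      1.    ]]
wrist 67.25678220928035 257.7817776949345 195.3906584034035 -0.049372396225394924
[[ 0.2692  0.9246  0.2695  0.0852]
 [ 0.9631 -0.2577 -0.0778  0.5972]
 [-0.0025  0.2805 -0.9598  0.3833]
 [ 0.      0.      0.      1.    ]]
{'t': 0.15, 'q': array([ 1.2146,  0.131 ,  1.489 ,  0.    ,  1.523 , -0.0854]), 'dq': array([ 0.0001, -0.0009, -0.0037, -0.0006, -0.0007,  0.0008]), 'joint_torque': array([  0.0003, -56.0478, -49.2332,   0.0769,   0.0304,  -0.0001]), 'tool_pos': array([0.1603, 0.5777, 0.1982]), 'orientation': array([-0.4241, -3.1125,  0.0021]), 'force': array([0.449 , 0.0849, 0.0413]), 'wrist_torque': array([-0.0025, -0.0062,  0.0135]), 'gripper_force': 0.0, 'opening': 0.09288493165963338}
```

View pics/top0.png

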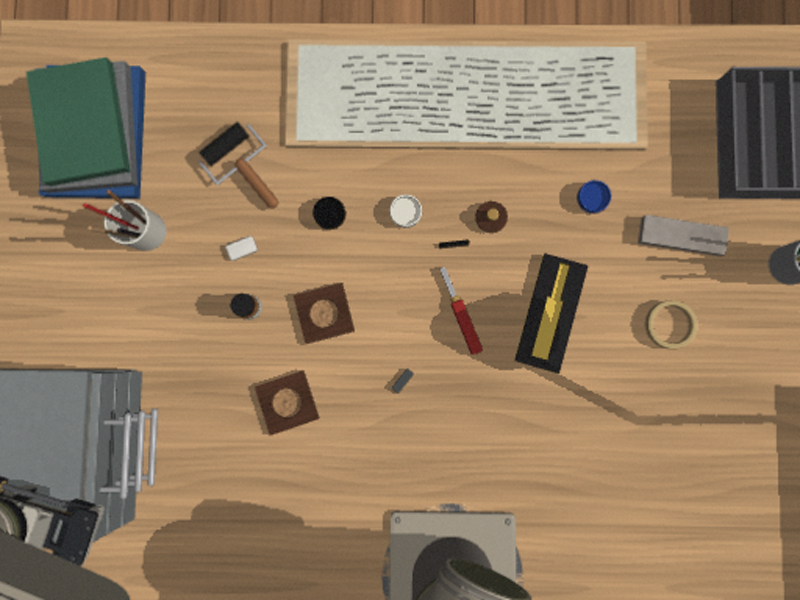

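View pics/scene0.png

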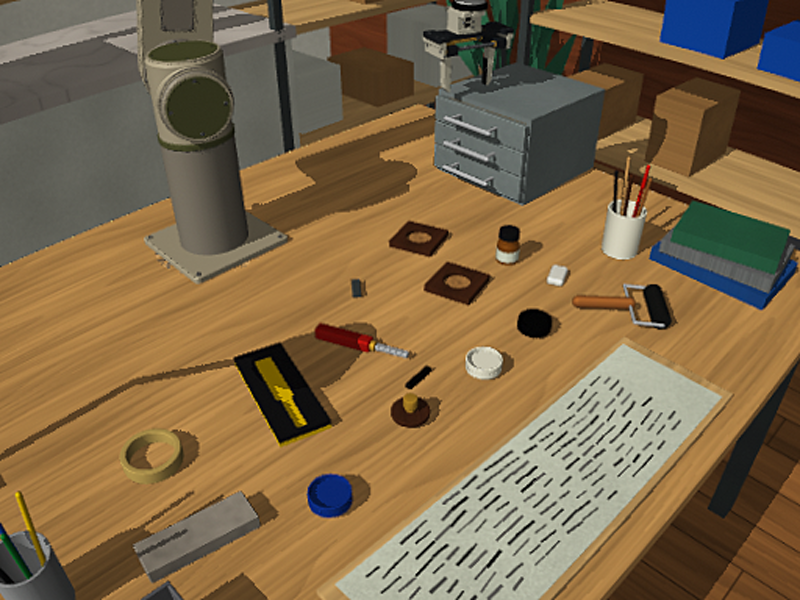

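View pics/wrist0.png

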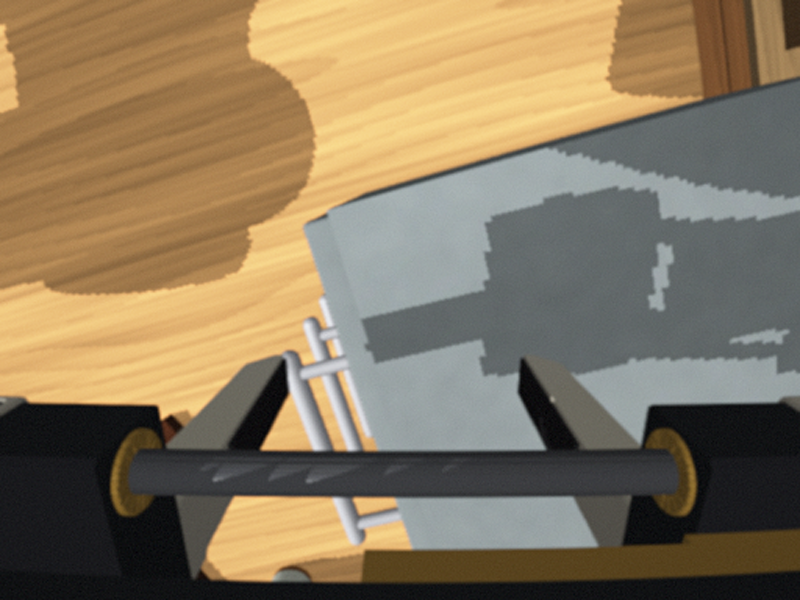

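The top view shows the far stand at (324,313), black dish (329,213), white (405,210), lid (491,216), blue (594,197), scraper (460,310), tray (551,312) and ink bottle (244,305). The near stand, at (285,402), is the decoy. In the scene view the same things lie at stand (457,282), black (534,323), white (485,362), lid (410,408), blue (329,494). The wrist camera sees only the cabinet. I'll enlarge.

Run:
```python
from h import *
import pickle
d=pickle.load(open('c0.pkl','rb'))
t=d['top']['image'][105:255,180:395]; cv2.imwrite('pics/t1.png',cv2.resize(t,None,fx=3.7,fy=3.7,interpolation=cv2.INTER_CUBIC))
t=d['scene']['image'][140:338,145:375]; cv2.imwrite('pics/s1.png',cv2.resize(t,None,fx=3,fy=3,interpolation=cv2.INTER_CUBIC))
```

```text
(no output)
```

View pics/t1.png

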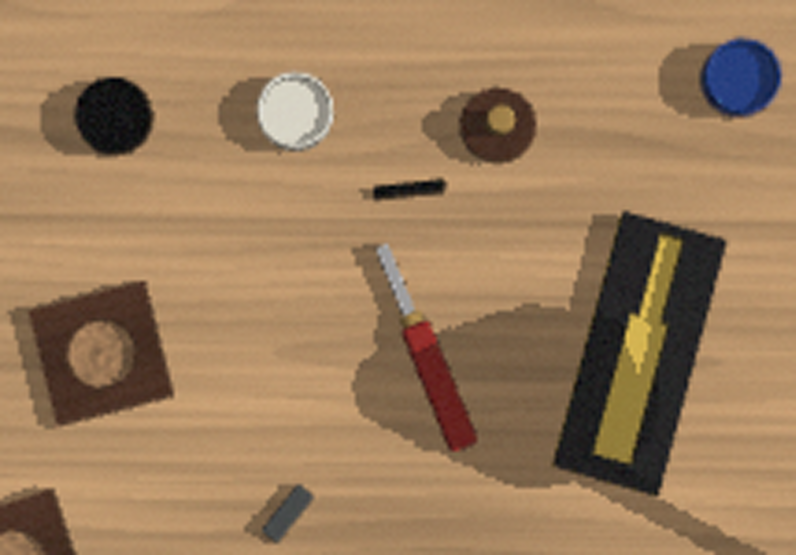

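View pics/s1.png

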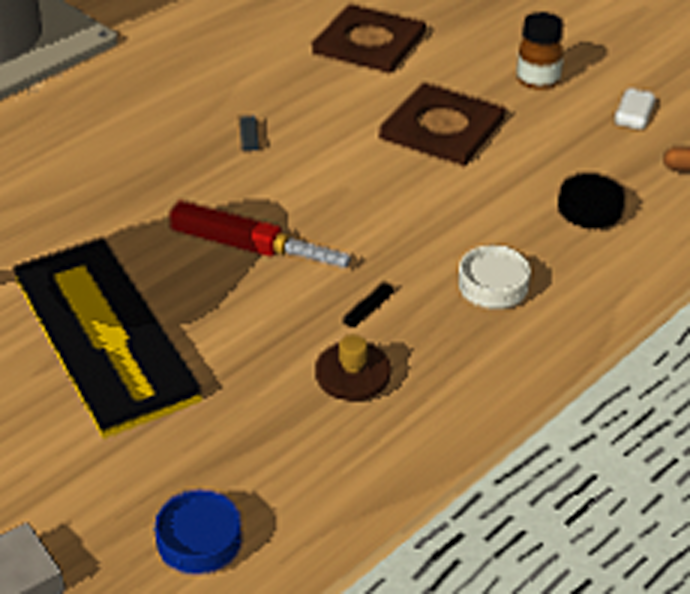

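Top crop: black rim (115,117), white (296,111), blue (741,77), knob (502,118), stand centre (100,354), tray corners (624,212), (725,241), (659,495) and (555,465), handle end (462,447), blade tip (383,246). I read the same points in the scene crop and triangulate.

Run:
```python
from h import *
import pickle
np.set_printoptions(precision=4,suppress=True)
d=pickle.load(open('c0.pkl','rb'));T,S=d['top'],d['scene']
tp=lambda u,v:(T,(u+.5)/3.7-.5+180,(v+.5)/3.7-.5+105)
sp=lambda u,v:(S,(u+.5)/3-.5+145,(v+.5)/3-.5+140)
for n,a,b,z in [('black',(115,117),(591,195),.026),('white',(296,111),(495,269),.026),('blue',(741,77),(199,519),.026),('knob',(502,118),(353,343),.041),
 ('standc',(100,354),(443,120),.010),('st1',(28,308),(424,86),.014),('st2',(146,282),(508,118),.014),('st3',(173,398),(463,158),.014),('st4',(57,426),(380,125),.014),
 ('tr1',(624,212),(200,394),.017),('tr2',(725,241),(104,430),.017),('tr3',(659,495),(15,267),.017),('tr4',(555,465),(102,240),.017),
 ('hend',(461,447),(174,207),.020),('tip',(383,246),(350,261),.013),('bottle',None,None,.068)]:
  if a is None: print(n,atz(T,244*.64,305*.64,z)); continue
  x,r=tri(tp(*a),sp(*b)); print(n,x,'res',round(r[0],4),'topz',atz(*tp(*a),z)[:2],'scnz',atz(*sp(*b),z)[:2])
```

```text
black [0.6332 0.2227 0.0229] res 0.0016 topz [0.6314 0.2213] scnz [0.6363 0.2207]
white [0.6388 0.0854 0.0251] res 0.0017 topz [0.6374 0.0843] scnz [0.6405 0.086 ]
blue [ 0.667  -0.2507  0.0271] res 0.001 topz [ 0.6666 -0.2518] scnz [ 0.6669 -0.2493]
knob [ 0.6309 -0.0691  0.0421] res 0.001 topz [ 0.6305 -0.0699] scnz [ 0.6307 -0.0675]
standc [0.4532 0.2311 0.0103] res 0.0009 topz [0.4526 0.2305] scnz [0.4534 0.2322]
st1 [0.4587 0.2511 0.0504] res 0.0367 topz [0.4866 0.2853] scnz [0.4046 0.2585]
st2 [0.5202 0.2081 0.0541] res 0.023 topz [0.5073 0.1965] scnz [0.4987 0.2744]
st3 [ 0.4511  0.2051 -0.0244] res 0.0405 topz [0.4198 0.1743] scnz [0.511  0.1952]
st4 [ 0.3838  0.2511 -0.0357] res 0.0229 topz [0.3979 0.261 ] scnz [0.4207 0.1793]
tr1 [ 0.5656 -0.1653  0.0097] res 0.0007 topz [ 0.5641 -0.1646] scnz [ 0.5718 -0.169 ]
tr2 [ 0.5445 -0.2405  0.0108] res 0.0017 topz [ 0.5427 -0.2404] scnz [ 0.5507 -0.2421]
tr3 [ 0.3527 -0.1875  0.0179] res 0.0016 topz [ 0.3518 -0.1891] scnz [ 0.3529 -0.1859]
tr4 [ 0.3733 -0.1118  0.015 ] res 0.0005 topz [ 0.373 -0.112] scnz [ 0.3758 -0.1127]
hend [ 0.3855 -0.0418  0.0186] res 0.0 topz [ 0.3855 -0.0417] scnz [ 0.3869 -0.0429]
tip [0.5382 0.0188 0.013 ] res 0.0021 topz [0.5368 0.0172] scnz [0.5395 0.0204]
bottle [0.4613 0.3587 0.068 ]
```

```bash
cat >> h.py <<'E'
def pose():
    s=status.read_state(); M=R.from_rotvec(s['orientation']).as_matrix()
    return s,np.array(s['tool_pos']),M,np.degrees(np.arctan2(M[1,1],M[0,1]))
def plan(*wps):
    s,p,M,psi=pose()
    print('t',s['t'],'pos',p.round(4),'psi',round(psi,2),'tilt',round(np.degrees(np.arccos(-M[2,2])),2),'open',round(s['opening'],4),'F',np.round(s['force'],1))
    for x,y,z,a in wps:
        d=M.T@(np.array([x,y,z])-p); print('%.4f %.4f %.4f %.1f'%(*d,psi-a))
E
python3 -c "
from h import *
plan((.3,.45,.25,40),(.633,.222,.09,19.3),(.633,.222,.0275,19.3))"
```

```text
t 0.15 pos [0.1603 0.5777 0.1982] psi 74.48 tilt 0.08 open 0.0929 F [0.4 0.1 0. ]
-0.1687 -0.0858 -0.0517 34.5
-0.5506 -0.2161 0.1085 55.2
-0.5506 -0.2160 0.1710 55.2
```

Call:
servo_tool(plan="0 0 -0.04 0; -0.03 -0.01 -0.05 7; -0.37 -0.15 0 55; -0.37 -0.15 0 55; -0.37 -0.15 0 55; -0.37 -0.15 0 55; -0.37 -0.15 0 55; -0.37 -0.15 0 55; -0.37 -0.15 0 55; -0.37 -0.15 0 55; -0.37 -0.15 0 55; -0.37 -0.15 0 55", grip=-1, grip_force=30)

```text
t: 1.15
tool_pos: [0.4808, 0.3294, 0.1971]
orientation: [1.82, 2.559, -0.004]
force: [0.1, 0.5, -0.0]
opening: 0.0927
gripper_force: 0.0
```

```bash
python3 -c "
from h import *
c=shot('wrist','w1.png')
plan((.633,.222,.0275,19.3))
for p in [(.633,.222,.026),(.453,.231,.010),(.639,.0855,.026)]: print(proj(c,p))"
```

```text
t 1.2 pos [0.4787 0.3316 0.1976] psi 19.2 tilt 0.13 open 0.0932 F [0.1 0.8 0.1]
-0.1541 0.1100 0.1700 -0.1
[335.17674928 278.50942971]
[216.65504239 230.27020894]
[303.15172756 351.34615866]
```

View pics/w1.png

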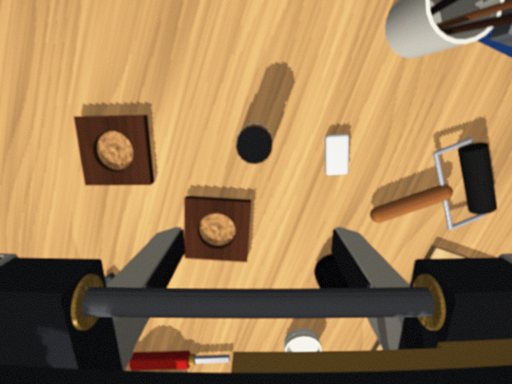

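The wrist view shows the stand's recess at (217,230), predicted (216.7,230.3), and the black dish at about (335,275), partly behind a finger. That agrees with the measurements.

Call:
servo_tool(plan="-0.154 0.11 0.10 0; -0.154 0.11 0.10 0; -0.154 0.11 0.10 0; -0.154 0.11 0.10 0; -0.154 0.11 0.10 0; -0.154 0.11 0.10 0; -0.154 0.11 0.10 0; -0.154 0.11 0.10 0; -0.154 0.11 0.13 0; -0.154 0.11 0.15 0; -0.154 0.11 0.17 0; -0.154 0.11 0.17 0")

```text
t: 2.2
tool_pos: [0.6281, 0.2276, 0.0258]
orientation: [-1.808, -2.564, 0.006]
force: [-0.9, -0.2, -0.6]
opening: 0.093
gripper_force: 0.0
```

```bash
python3 -c "
from h import *
plan((.633,.222,.0275,19.3),(.453,.231,.0335,19.3))"
```

```text
t 2.2 pos [0.6281 0.2276 0.0258] psi 19.62 tilt 0.3 open 0.093 F [-0.9 -0.2 -0.6]
-0.0069 0.0027 -0.0017 0.3
0.0620 -0.1638 -0.0068 0.3
```

Call:
servo_tool(plan="0 0 0 0; 0 0 0 0; 0 0 0 0; 0 0 0 0")

```text
t: 2.53
tool_pos: [0.6333, 0.227, 0.0316]
orientation: [1.812, 2.564, 0.004]
force: [0.3, -0.1, -0.1]
opening: 0.0928
gripper_force: 0.0
```

```bash
python3 -c "
from h import *
plan((.633,.222,.0275,19.3),(.453,.231,.0335,19.3))"
```

```text
t 2.5333 pos [0.6333 0.227  0.0316] psi 19.51 tilt 0.2 open 0.0928 F [ 0.3 -0.1 -0.1]
-0.0046 -0.0019 0.0041 0.2
0.0640 -0.1686 -0.0025 0.2
```

Call:
servo_tool(plan="-0.0045 -0.002 0.004 0; -0.0045 -0.002 0.004 0; -0.0045 -0.002 0.004 0; -0.0045 -0.002 0.004 0; -0.0045 -0.002 0.004 0")

```text
t: 2.95
tool_pos: [0.6316, 0.2211, 0.025]
orientation: [-1.814, -2.565, 0.0]
force: [-1.2, -1.2, -0.7]
opening: 0.093
gripper_force: 0.0
```

Call:
servo_tool(plan="0 0 0 0; 0 0 0 0; 0 0 0 0; 0 0 0 0; 0 0 0 0; 0 0 0 0; 0 0 0 0; 0 0 0 0", grip=1, grip_force=30)

```text
t: 3.62
tool_pos: [0.6316, 0.2213, 0.0251]
orientation: [1.813, 2.565, 0.0]
force: [0.2, -0.1, 0.3]
opening: 0.0438
gripper_force: 0.0
```

```bash
python3 -c "
from h import *
plan((.633,.222,.0275,19.3),(.453,.231,.0335,19.3))"
```

```text
t 3.6167 pos [0.6316 0.2213 0.0251] psi 19.49 tilt 0.0 open 0.0438 F [ 0.2 -0.1  0.3]
0.0002 0.0016 -0.0024 0.2
0.0688 -0.1651 -0.0085 0.2
```

```bash
python3 -c "
from h import *
c=shot('scene');t=shot('top')
a=cv2.resize(c['image'][150:250,280:400],None,fx=4,fy=4,interpolation=cv2.INTER_CUBIC)
b=cv2.resize(t['image'][90:230,160:240],(229,400),interpolation=cv2.INTER_CUBIC)
cv2.imwrite('pics/a1.png',np.hstack([a,b]))
plan()"
```

```text
t 3.7167 pos [0.6316 0.2212 0.0251] psi 19.48 tilt 0.0 open 0.0363 F [-1.   0.2  0.4]
```

View pics/a1.png

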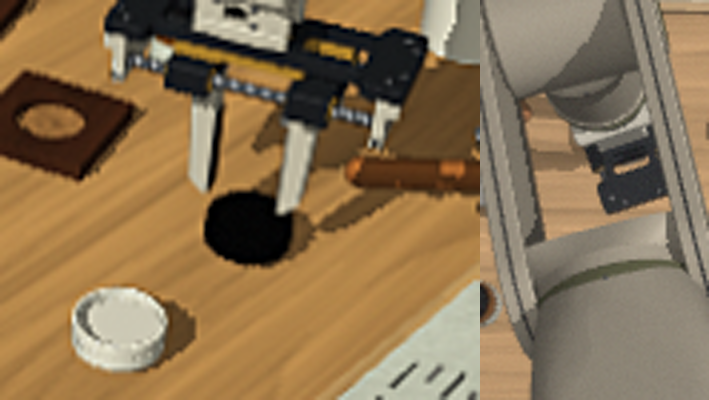

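```bash
python3 -c "
from h import *
c=shot('scene')
s,p,M,psi=pose()
for h in (.018,-.018,.024,-.024):
  for z in (.017,):
    q=p+M@np.array([0,h,z]); print(h,q.round(4),(proj(c,q)-[280,150])*4)
for n in [(.633,.222,.026),(.633,.222,0)]:
  for r in [(0,0),(.029,0),(-.029,0),(0,.029),(0,-.029)]: print((proj(c,np.array(n)+[*r,0])-[280,150])*4)
plan()"
```

```text
0.018 [0.6485 0.2272 0.008 ] [264.50187335 243.99857474]
-0.018 [0.6146 0.2152 0.008 ] [212.6013538  229.41863864]
0.024 [0.6542 0.2292 0.008 ] [273.23264048 246.45281037]
-0.024 [0.6089 0.2132 0.008 ] [204.03300286 227.01314505]
[243.85773526 215.60012575]
[279.65888366 235.02171096]
[208.91371701 196.66874098]
[270.14009707 196.76416783]
[216.76638545 234.99038183]
[239.61566903 246.59687095]
[274.87142297 266.152422  ]
[205.19035668 227.52236168]
[265.63991893 227.56678072]
[212.80454971 266.17383191]
t 3.7667 pos [0.6315 0.2212 0.025 ] psi 19.48 tilt 0.0 open 0.032 F [ 0.5 -0.3  0.1]
```

Run:
```python
from h import *
import pickle
np.set_printoptions(precision=4,suppress=True)
c=shot('wrist')
# redo w1 camera: pose at that moment, 
he=np.array(c['hand_eye']); print(he)
d=pickle.load(open('c0.pkl','rb'));T=d['top']
nc=[atz(T,285.5*.64,402*.64,.010)]
print(nc)
psi=np.radians(19.2)
M=np.array([[-np.sin(psi),np.cos(psi),0],[np.cos(psi),np.sin(psi),0],[0,0,-1]])
P=np.eye(4);P[:3,:3]=M;P[:3,3]=[.4787,.3316,.1976]
c['world_from_camera']=P@he
for p in [(.4866,.2853,.014),(.5073,.1965,.014),(.4198,.1743,.014),(.3979,.261,.014),(.453,.231,.010),nc[0],(.461,.358,.068)]: print(p,proj(c,p))
# fingertips
c['world_from_camera']=he
for y in (.0465,-.0465,.0635,-.0635):
  for z in (.017,-.03): print(y,z,proj(c,(0,y,z)))
```

```text
[[-0.0018 -0.9597 -0.281   0.0765]
 [ 1.     -0.0018 -0.0003 -0.0007]
 [-0.0002 -0.281   0.9597 -0.1852]
 [ 0.      0.      0.      1.    ]]
[array([0.2943, 0.2929, 0.01  ])]
(0.4866, 0.2853, 0.014) [252.6092 205.9836]
(0.5073, 0.1965, 0.014) [246.3406 265.82  ]
(0.4198, 0.1743, 0.014) [183.617  260.8766]
(0.3979, 0.261, 0.014) [184.3166 201.6751]
(0.453, 0.231, 0.01) [217.4546 232.3968]
[0.2943 0.2929 0.01  ] [115.4576 153.9868]
(0.461, 0.358, 0.068) [251.0502 154.6034]
0.0465 0.017 [320.9286 217.4526]
0.0465 -0.03 [337.4539 245.4751]
-0.0465 0.017 [196.676 217.674]
-0.0465 -0.03 [180.719  245.7578]
0.0635 0.017 [343.4693 217.3683]
0.0635 -0.03 [365.755  245.2634]
-0.0635 0.017 [174.1292 217.67  ]
-0.0635 -0.03 [152.4034 245.6484]
```

Call:
servo_tool(plan="0 0 -0.005 0; 0 0 -0.005 0; 0 0 -0.005 0; 0 0 -0.005 0; 0 0 -0.005 0; 0 0 -0.005 0; 0 0 -0.005 0; 0 0 -0.005 0; 0 0 -0.005 0; 0 0 -0.005 0; 0 0 -0.005 0; 0 0 -0.005 0", grip=-1)

```text
t: 4.82
tool_pos: [0.6315, 0.2212, 0.03]
orientation: [-1.813, -2.565, 0.0]
force: [0.2, 0.3, -0.2]
opening: 0.0928
gripper_force: 0.0
```

Run:
```python
from h import *
c=shot('wrist');s=shot('scene')
a=cv2.resize(c['image'][180:300,140:380],None,fx=3.2,fy=3.2,interpolation=cv2.INTER_CUBIC)[:, :770]
b=cv2.resize(s['image'][165:225,300:390],None,fx=3.5,fy=3.5,interpolation=cv2.INTER_CUBIC)
o=np.zeros((a.shape[0]+b.shape[0],770,3),np.uint8);o[:a.shape[0],:a.shape[1]]=a;o[a.shape[0]:,:b.shape[1]]=b
cv2.imwrite('pics/a2.png',o);plan()
st,p,M,psi=pose()
for z in (.017,0,-.01,-.02):
  for y in (.0465,-.0465,.0635,-.0635):
    q=p+M@np.array([0,y,z]); print(z,y,((proj(c,q)-[140,180])*3.2).round(),((proj(s,q)-[300,165])*3.5).round()+[0,a.shape[0]])
```

```text
t 4.9167 pos [0.6315 0.2213 0.03  ] psi 19.49 tilt 0.0 open 0.0928 F [-0.4 -0.2 -0.1]
0.017 0.0465 [579. 120.] [199. 550.]
0.017 -0.0465 [181. 120.] [ 81. 517.]
0.017 0.0635 [651. 119.] [221. 556.]
0.017 -0.0635 [109. 120.] [ 60. 511.]
0 0.0465 [596. 148.] [202. 532.]
0 -0.0465 [166. 148.] [ 83. 499.]
0 0.0635 [673. 147.] [224. 538.]
0 -0.0635 [ 88. 148.] [ 62. 493.]
-0.01 0.0465 [606. 166.] [204. 521.]
-0.01 -0.0465 [155. 167.] [ 84. 489.]
-0.01 0.0635 [688. 166.] [226. 527.]
-0.01 -0.0635 [ 73. 167.] [ 63. 483.]
-0.02 0.0465 [619. 187.] [205. 511.]
-0.02 -0.0465 [143. 187.] [ 85. 478.]
-0.02 0.0635 [705. 186.] [228. 517.]
-0.02 -0.0635 [ 57. 187.] [ 64. 472.]
```

View pics/a2.png

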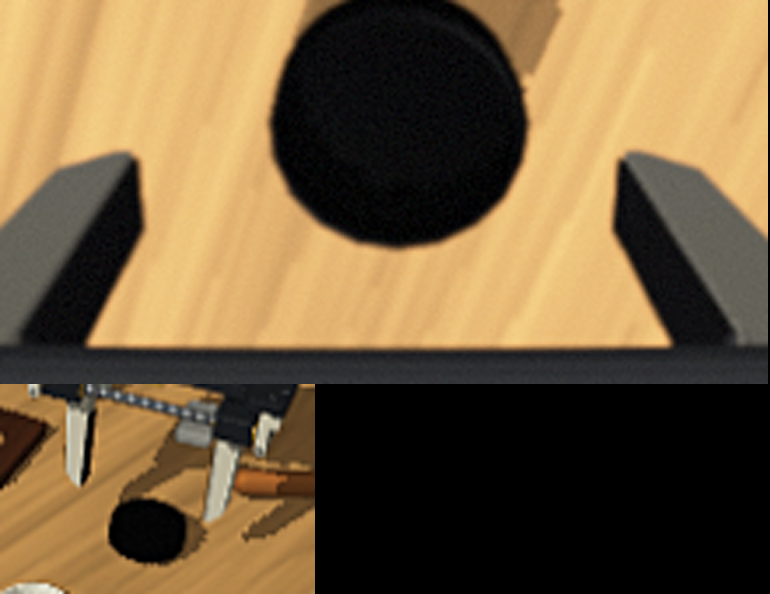

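The fingertips, at crop (139,190) and (617,190), stand about 35 mm nearer the camera than the text says. The gripper closed over the dish without touching it. I'll quantify this and cross-check the camera height.

Run:
```python
from h import *
from scipy.optimize import least_squares
np.set_printoptions(precision=4,suppress=True)
c=shot('wrist');s,p,M,psi=pose()
W=np.array(c['world_from_camera']);he=np.array(c['hand_eye'])
u,v=398/3.2+140,125/3.2+180
print('rim at z26',atz(c,u,v,.026),'at z10',atz(c,u,v,.010))
o,d=ray(c,u,v)
# rim circle fit: left,right,bottom,top extremes -> solve centre & z for r=.029
obs=np.array([(270,122),(527,122),(398,247)])/3.2+[140,180]
def f(x):
    th=np.linspace(0,2*np.pi,181);P=np.array([proj(c,(x[0]+.029*np.cos(a),x[1]+.029*np.sin(a),x[2])) for a in th])
    return [P[:,0].min()-obs[0,0],P[:,0].max()-obs[1,0],P[:,1].max()-obs[2,1]]
print('rim fit',least_squares(f,[.633,.222,.026]).x)
c['world_from_camera']=he
o=[((135,157),1,-1),((143,226),-1,-1),((621,157),1,1),((613,226),-1,1)]
g=lambda x:np.concatenate([proj(c,(x[0]+sx*.0075,x[1]+sy*.0465,x[2]))-np.array(q)/3.2-[140,180] for q,sx,sy in o])
r=least_squares(g,[0,0,0]);print('tip centre in tool',r.x,r.fun)
```

```text
rim at z26 [0.6339 0.2261 0.026 ] at z10 [0.6363 0.2205 0.01  ]
rim fit [0.6354 0.2227 0.0205]
tip centre in tool [-0.0005 -0.0006 -0.0212] [ 0.3411 -0.092  -0.2903  0.3598 -0.376  -0.3574  0.324   0.1027]
```

Call:
servo_tool(plan="0.001 0.0035 0.01 0; 0.001 0.0035 0.02 0; 0.001 0.0035 0.026 0; 0.001 0.0035 0.03 0; 0.001 0.0035 0.032 0; 0.001 0.0035 0.034 0; 0.001 0.0035 0.034 0; 0.001 0.0035 0.034 0")

```text
t: 5.63
tool_pos: [0.6347, 0.2234, -0.0038]
orientation: [1.813, 2.565, 0.0]
force: [-0.4, 1.1, 0.1]
opening: 0.0932
gripper_force: 0.0
```

Call:
servo_tool(plan="0 0 0 0; 0 0 0 0; 0 0 0 0; 0 0 0 0; 0 0 0 0; 0 0 0 0; 0 0 0 0; 0 0 0 0", grip=1, grip_force=30)

```text
t: 6.3
tool_pos: [0.6347, 0.2234, -0.0038]
orientation: [1.813, 2.565, 0.0]
force: [0.2, -0.2, 0.6]
opening: 0.0563
gripper_force: 30.0
```

Run:
```python
from h import *
s=shot('scene');plan()
cv2.imwrite('pics/a3.png',cv2.resize(s['image'][150:235,280:400],None,fx=4,fy=4,interpolation=cv2.INTER_CUBIC))
```

```text
t 6.35 pos [ 0.6346  0.2234 -0.0039] psi 19.48 tilt 0.01 open 0.0564 F [ 0.2  0.7 -0.4]
```

View pics/a3.png

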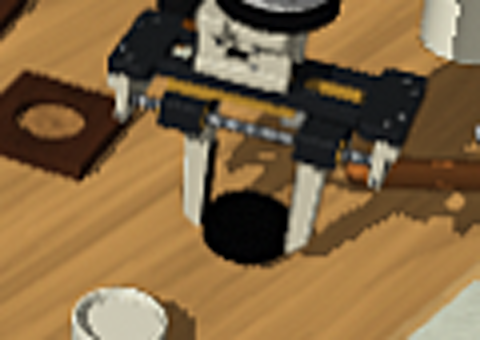

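The black dish is gripped between the pads, with 30 N at 56 mm opening. Lift and carry it to the stand.

Call:
servo_tool(plan="0 0 -0.02 0; 0 0 -0.05 0; 0 0 -0.05 0; 0 0 -0.05 0; 0 0 -0.05 0")

```text
t: 6.77
tool_pos: [0.6344, 0.2233, 0.0457]
orientation: [-1.813, -2.565, 0.0]
force: [0.5, -0.9, -1.0]
opening: 0.0562
gripper_force: 30.0
```

Run:
```python
from h import *
plan((.453,.231,.046,19.5),(.453,.231,.0022,19.5))
```

```text
t 6.7667 pos [0.6344 0.2233 0.0457] psi 19.49 tilt 0.01 open 0.0562 F [ 0.5 -0.9 -1. ]
0.0677 -0.1684 -0.0003 -0.0
0.0677 -0.1684 0.0435 -0.0
```

Call:
servo_tool(plan="0.01 -0.025 0 0; 0.025 -0.06 0 0; 0.04 -0.1 0 0; 0.053 -0.133 0 0; 0.063 -0.157 0 0; 0.0677 -0.1684 0 0; 0.0677 -0.1684 0 0; 0.0677 -0.1684 0.008 0; 0.0677 -0.1684 0.016 0; 0.0677 -0.1684 0.024 0; 0.0677 -0.1684 0.024 0; 0.0677 -0.1684 0.024 0")

```text
t: 7.77
tool_pos: [0.4527, 0.2304, 0.0206]
orientation: [-1.813, -2.564, 0.003]
force: [-0.4, 0.5, -1.4]
opening: 0.0564
gripper_force: 30.0
```

Run:
```python
from h import *
s=shot('scene');c=shot('wrist');plan((.453,.231,.0022,19.5))
a=cv2.resize(s['image'][130:210,255:345],None,fx=4.4,fy=4.4,interpolation=cv2.INTER_CUBIC)
b=cv2.resize(c['image'][120:300,140:380],(469,352),interpolation=cv2.INTER_CUBIC)
cv2.imwrite('pics/a4.png',np.hstack([a,b])[:, :800])
```

```text
t 7.8667 pos [0.4535 0.2308 0.0218] psi 19.46 tilt 0.03 open 0.0566 F [-0.5  0.2 -1. ]
0.0003 -0.0004 0.0196 -0.0
```

View pics/a4.png

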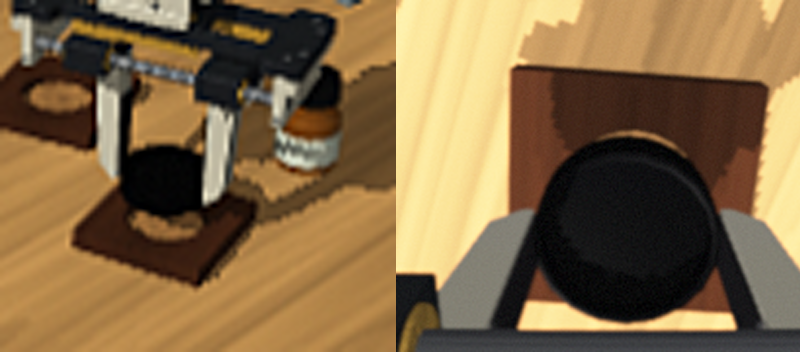

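Run:
```python
from h import *
np.set_printoptions(precision=4,suppress=True)
c=shot('wrist');px=lambda x,y:((x-396)/1.954+140,y/1.956+120)
A=atz(c,*px(514,67),.014);B=atz(c,*px(768,83),.014);print(A,B,np.linalg.norm(A-B))
d=(B-A)[:2]/np.linalg.norm(B-A)
for n in ([d[1],-d[0]],[-d[1],d[0]]): print('stand c',(A+B)[:2]/2+.045*np.array(n))
for z in (.048,.052): print('dish c at',z,atz(c,*px(627,227),z))
for p in ((.453,.231,.010),): print(proj(c,p))
plan()
# cork blob mask centre in a saved approach: brown-red mask of stand
im=c['image'].astype(int); m=((im[:,:,2]>45)&(im[:,:,2]<130)&(im[:,:,0]<60)&(im[:,:,2]-im[:,:,0]>25)).astype(np.uint8)
n,l,st,ce=cv2.connectedComponentsWithStats(m); k=1+np.argmax(st[1:,4]); print(st[k],ce[k])
```

```text
[0.4003 0.2638 0.014 ] [0.4848 0.2876 0.014 ] 0.08776364594821968
stand c [0.4548 0.2324]
stand c [0.4303 0.319 ]
dish c at 0.048 [0.4515 0.235  0.048 ]
dish c at 0.052 [0.4509 0.2367 0.052 ]
[258.2484 219.7225]
t 7.9167 pos [0.4537 0.231  0.0221] psi 19.47 tilt 0.01 open 0.0565 F [-0.3 -0.4  0.3]
[    0     0   139   129 11336] [65.6709 67.376 ]
```

Call:
servo_tool(plan="-0.0025 0.0015 0.006 0; -0.0025 0.0015 0.01 0; -0.0025 0.0015 0.013 0; -0.0025 0.0015 0.016 0; -0.0025 0.0015 0.018 0; -0.0025 0.0015 0.019 0; -0.0025 0.0015 0.019 0; -0.0025 0.0015 0.019 0")

```text
t: 8.58
tool_pos: [0.4554, 0.2292, 0.0031]
orientation: [1.813, 2.565, -0.0]
force: [0.9, 0.4, -0.7]
opening: 0.0564
gripper_force: 30.0
```

Call:
servo_tool(plan="0 0 0 0; 0 0 0 0; 0 0 0 0; 0 0 0 0; 0 0 0 0; 0 0 -0.04 0; 0 0 -0.06 0; 0 0 -0.06 0; 0 0 -0.06 0", grip=-1)

```text
t: 9.33
tool_pos: [0.4569, 0.2297, 0.0648]
orientation: [1.812, 2.564, 0.005]
force: [0.5, 0.0, -0.4]
opening: 0.0928
gripper_force: 0.0
```

Run:
```python
from h import *
s=shot('scene');c=shot('wrist');plan((.6,.0,.1,10),(.667,-.251,.06,-20))
a=cv2.resize(s['image'][130:210,255:345],None,fx=4.4,fy=4.4,interpolation=cv2.INTER_CUBIC)
b=cv2.resize(c['image'][110:290,150:350],(391,352),interpolation=cv2.INTER_CUBIC)
cv2.imwrite('pics/a5.png',np.hstack([a,b]))
```

```text
t 9.4333 pos [0.4549 0.229  0.0623] psi 19.49 tilt 0.05 open 0.0931 F [-0.2 -0.3 -0.8]
-0.2642 0.0603 -0.0378 9.5
-0.5232 0.0398 0.0023 39.5
```

View pics/a5.png

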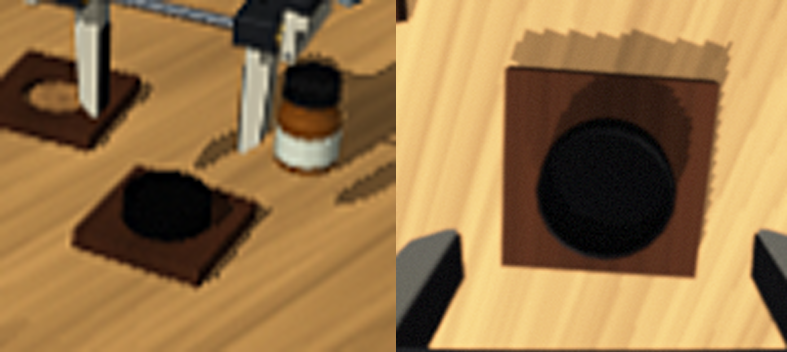

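The black dish sits centred in the stand, upright in both views, rim at crop (606,187). Now the blue dish.

Call:
servo_tool(plan="-0.02 0.002 -0.02 3; -0.05 0.004 -0.03 8; -0.09 0.007 -0.03 12; -0.13 0.01 -0.03 16; -0.17 0.013 -0.03 20; -0.21 0.016 -0.03 24; -0.25 0.019 -0.03 28; -0.29 0.022 -0.03 32; -0.33 0.025 -0.03 36; -0.37 0.028 -0.03 39; -0.41 0.031 -0.03 39.5; -0.44 0.034 -0.03 39.5")

```text
t: 10.43
tool_pos: [0.6337, -0.1773, 0.0908]
orientation: [-2.574, -1.798, 0.003]
force: [0.9, 0.1, -0.2]
opening: 0.093
gripper_force: 0.0
```

Call:
servo_tool(plan="-0.025 0.02 0 0; -0.05 0.03 0 0; -0.05 0.03 0 0; -0.05 0.03 0 0; -0.05 0.03 0 0")

```text
t: 10.85
tool_pos: [0.6443, -0.2308, 0.0912]
orientation: [-2.572, -1.8, 0.002]
force: [0.1, 1.1, 0.2]
opening: 0.093
gripper_force: 0.0
```

```bash
cat >> h.py <<'E'
def blob(c,m,z,amin=150):
    "blobs of mask m, convex-hull circle centre -> world at z"
    n,l,st,ce=cv2.connectedComponentsWithStats(m.astype(np.uint8))
    for k in range(1,n):
        if st[k,4]>amin:
            pts=np.argwhere(l==k)[:,::-1].astype(np.float32); h=cv2.convexHull(pts)
            e=cv2.fitEllipse(h) if len(h)>5 else ((0,0),(0,0),0)
            print('blob',st[k],'ell',np.round(e[0],1),np.round(e[1],1),'->',atz(c,*e[0],z).round(4))
def blue(c):
    i=c['image'].astype(int); return (i[:,:,0]>i[:,:,2]+50)&(i[:,:,0]>i[:,:,1]+40)
def white(c):
    i=c['image'].astype(int); return (i.min(2)>150)&(i.max(2)-i.min(2)<40)
E
python3 - <<'E'
from h import *
plan((.667,-.251,-.0038,-20))
for n in ('wrist','top'):
    c=shot(n); print(n); blob(c,blue(c),.026); print(proj(c,(.667,-.251,.026)))
E
```

```text
t 10.85 pos [ 0.6443 -0.2308  0.0912] psi -20.04 tilt 0.17 open 0.093 F [0.1 1.1 0.2]
-0.0113 0.0285 0.0949 -0.0
wrist
blob [ 260  179   61   61 2897] ell [289.9 209.2] [60.6 61. ] -> [ 0.6688 -0.2504  0.026 ]
[288.26372951 210.46014671]
top
blob [ 84  43   6  50 151] ell [86.4 56.4] [ 5.1 65.2] -> [0.8575 0.579  0.026 ]
[379.63314308 125.29671276]
```

Call:
servo_tool(plan="-0.0105 0.0293 0.02 0; -0.0105 0.0293 0.05 0; -0.0105 0.0293 0.07 0; -0.0105 0.0293 0.08 0; -0.0105 0.0293 0.088 0; -0.0105 0.0293 0.093 0; -0.0105 0.0293 0.095 0; -0.0105 0.0293 0.095 0; -0.0105 0.0293 0.095 0; -0.0105 0.0293 0.095 0")

```text
t: 11.78
tool_pos: [0.6702, -0.2519, -0.0003]
orientation: [2.572, 1.8, 0.002]
force: [-0.3, -0.1, 0.1]
opening: 0.0928
gripper_force: 0.0
```

Run:
```python
from h import *
c=shot('wrist');plan((.668,-.2505,-.0038,-20)); blob(c,blue(c),.026)
```

```text
t 11.8333 pos [ 6.701e-01 -2.519e-01 -5.000e-04] psi -20.02 tilt 0.12 open 0.0928 F [-0.3  0.3 -0.4]
0.0006 -0.0024 0.0033 -0.0
blob [ 209  194   93   92 6480] ell [255.  239.9] [92.  92.1] -> [ 0.6697 -0.2494  0.026 ]
```

Call:
servo_tool(plan="0.001 0 0.0033 0; 0.001 0 0.0033 0; 0.001 0 0.0033 0; 0.001 0 0.0033 0")

```text
t: 12.17
tool_pos: [0.6695, -0.2504, -0.0054]
orientation: [-2.573, -1.801, 0.0]
force: [0.4, 0.1, 0.5]
opening: 0.0929
gripper_force: 0.0
```

Call:
servo_tool(plan="0 0 0 0; 0 0 0 0; 0 0 0 0; 0 0 0 0; 0 0 0 0; 0 0 0 0; 0 0 0 0; 0 0 0 0", grip=1, grip_force=30)

```text
t: 12.83
tool_pos: [0.6696, -0.2505, -0.0052]
orientation: [2.574, 1.802, -0.0]
force: [0.5, 0.4, 0.2]
opening: 0.0573
gripper_force: 30.0
```

Call:
servo_tool(plan="0 0 -0.015 0; 0 0 -0.04 0; 0 0 -0.07 0; 0 0 -0.09 0; 0 0 -0.09 0; 0 0 -0.09 0; 0 0 -0.09 0")

```text
t: 13.42
tool_pos: [0.6691, -0.2503, 0.0841]
orientation: [-2.573, -1.801, 0.001]
force: [-0.2, -0.0, -1.1]
opening: 0.0573
gripper_force: 30.0
```

Run:
```python
from h import *
c=shot('wrist');plan((.454,.2305,.086,19.5)); blob(c,blue(c),.026+.09)
```

```text
t 13.4667 pos [ 0.6684 -0.25    0.083 ] psi -20.02 tilt 0.16 open 0.0572 F [-0.3 -0.3 -3. ]
0.3781 -0.3660 -0.0019 -39.5
blob [ 209  197   98   92 6854] ell [257.5 245.3] [95.  95.8] -> [ 0.6697 -0.2492  0.116 ]
```

Run:
```python
from h import *
c=shot('wrist');he=np.array(c['hand_eye'])
def cam(x,y,z,ps):
    a=np.radians(ps);P=np.eye(4);P[:3,:3]=[[-np.sin(a),np.cos(a),0],[np.cos(a),np.sin(a),0],[0,0,-1]];P[:3,3]=x,y,z
    d=dict(c);d['world_from_camera']=P@he;return d
d=cam(.4549,.229,.0623,19.49)
px=lambda x,y:((x-396)/1.955+150,y/1.9556+110)
for z in (.026,.032): print('black on stand',atz(d,*px(606,187),z))
# stand corners top in a5
for q in [(505,67),(719,82),(695,276),(502,264)]: print(atz(d,*px(*q),.014))
T=shot('top');i=T['image'].astype(int);m=(i.max(2)<45)
m[:,260:]=0;m[:120]=0;m[260:]=0;m[:,:170]=0; blob(T,m,.032,100)
plan((.4555,.2292,.086,19.5))
```

```text
black on stand [0.45404378 0.23191033 0.026     ]
black on stand [0.45338613 0.23378539 0.032     ]
[0.39900069 0.26333014 0.014     ]
[0.48433817 0.28682856 0.014     ]
[0.50808756 0.20116056 0.014     ]
[0.42293921 0.17762919 0.014     ]
blob [196 189  22  21 355] ell [206.5 199.3] [20.7 21.6] -> [0.454  0.2283 0.032 ]
t 13.5667 pos [ 0.6682 -0.2499  0.0824] psi -20.01 tilt 0.21 open 0.0576 F [-0.6 -0.2 -2. ]
0.3773 -0.3639 -0.0022 -39.5
```

Call:
servo_tool(plan="0.015 -0.015 0 -3; 0.04 -0.038 0 -8; 0.065 -0.063 0 -13; 0.09 -0.088 0 -18; 0.115 -0.113 0 -23; 0.14 -0.138 0 -28; 0.165 -0.163 0 -33; 0.19 -0.188 0 -37; 0.215 -0.213 0 -39.5; 0.24 -0.238 0 -39.5; 0.265 -0.263 0 -39.5; 0.29 -0.288 0 -39.5")

```text
t: 14.57
tool_pos: [0.4964, 0.1218, 0.0836]
orientation: [-1.813, -2.564, 0.002]
force: [0.4, 0.5, 0.0]
opening: 0.0577
gripper_force: 30.0
```

Run:
```python
from h import *
plan((.453,.2325,.086,19.5))
```

```text
t 14.5667 pos [0.4964 0.1218 0.0836] psi 19.48 tilt 0.11 open 0.0577 F [0.4 0.5 0. ]
0.1189 -0.0040 -0.0023 -0.0
```

Call:
servo_tool(plan="0.03 -0.001 0 0; 0.06 -0.002 0 0; 0.09 -0.003 0 0; 0.11 -0.004 0 0; 0.117 -0.004 0 0; 0.117 -0.004 0.02 0; 0.117 -0.004 0.035 0; 0.117 -0.004 0.042 0; 0.117 -0.004 0.042 0; 0.117 -0.004 0.042 0; 0.117 -0.004 0.042 0")

```text
t: 15.48
tool_pos: [0.4561, 0.2293, 0.0434]
orientation: [1.814, 2.564, 0.001]
force: [0.9, 0.3, -1.3]
opening: 0.0575
gripper_force: 30.0
```

Run:
```python
from h import *
c=shot('wrist');plan((.453,.2325,.0195,19.5)); blob(c,blue(c),.026+.046)
i=c['image']; cv2.imwrite('pics/a6.png',cv2.resize(i[110:310,120:400],None,fx=2.8,fy=2.8,interpolation=cv2.INTER_CUBIC))
```

```text
t 15.5333 pos [0.4564 0.2294 0.0437] psi 19.45 tilt 0.08 open 0.0576 F [ 0.4  0.7 -1.3]
0.0040 -0.0022 0.0242 -0.0
blob [ 209  196   98   94 7159] ell [257.6 244.4] [96.4 96.9] -> [0.4552 0.2292 0.072 ]
```

Call:
servo_tool(plan="0.004 -0.001 0 0; 0.004 -0.001 0.006 0; 0.004 -0.001 0.012 0; 0.004 -0.001 0.016 0; 0.004 -0.001 0.019 0; 0.004 -0.001 0.021 0; 0.004 -0.001 0.022 0; 0.004 -0.001 0.023 0; 0.004 -0.001 0.023 0; 0.004 -0.001 0.023 0")

```text
t: 16.37
tool_pos: [0.4533, 0.233, 0.0198]
orientation: [1.814, 2.565, 0.0]
force: [1.2, 0.3, -2.8]
opening: 0.0577
gripper_force: 30.0
```

Run:
```python
from h import *
s=shot('scene');plan((.453,.2325,.0188,19.5))
cv2.imwrite('pics/a7.png',cv2.resize(s['image'][130:215,255:345],None,fx=6,fy=6,interpolation=cv2.INTER_CUBIC))
```

```text
t 16.4167 pos [0.4534 0.233  0.0199] psi 19.48 tilt 0.02 open 0.0574 F [-0.4  0.5 -1.3]
-0.0003 -0.0005 0.0011 -0.0
```

Call:
servo_tool(plan="0 0 0.0007 0; 0 0 0.0007 0; 0 0 0.0007 0")

```text
t: 16.67
tool_pos: [0.4532, 0.233, 0.0191]
orientation: [1.813, 2.565, 0.0]
force: [-0.4, -0.3, -0.1]
opening: 0.0574
gripper_force: 30.0
```

Call:
servo_tool(plan="0 0 0 0; 0 0 0 0; 0 0 0 0; 0 0 0 0; 0 0 0 0; 0 0 -0.04 0; 0 0 -0.07 0; 0 0 -0.07 0; 0 0 -0.07 0; 0 0 -0.07 0", grip=-1)

```text
t: 17.5
tool_pos: [0.4531, 0.2329, 0.0888]
orientation: [1.813, 2.565, 0.0]
force: [0.2, -0.8, -0.5]
opening: 0.0932
gripper_force: 0.0
```

Run:
```python
from h import *
c=shot('wrist');plan((.639,.0855,.09,5));blob(c,blue(c),.050)
i=c['image'].astype(int); m=(i[:,:,2]<130)&(i[:,:,0]<60)&(i[:,:,2]-i[:,:,0]>18)
s=shot('scene');blob(s,blue(s),.05); print(proj(s,(.4535,.2315,.05)))
t=shot('top');blob(t,blue(t),.05)
```

```text
t 17.55 pos [0.4525 0.2326 0.088 ] psi 19.48 tilt 0.08 open 0.0928 F [ 0.1 -0.6 -0.7]
-0.2009 0.1268 -0.0022 14.5
blob [ 223  173   70   70 3757] ell [257.5 208.1] [69.2 69.4] -> [0.4522 0.2326 0.05  ]
blob [ 423    0   69   38 2023] ell [456.6  11.6] [50.3 72.6] -> [-0.0417  2.4001  0.05  ]
blob [485  13  27  39 780] ell [504.5  32.9] [37.2 43.9] -> [0.3576 2.193  0.05  ]
blob [416 155  80  43 718] ell [459.4 176.9] [ 18.8 105.1] -> [0.8148 0.5367 0.05  ]
blob [283 164  20  16 262] ell [292.3 171.1] [16.3 21. ] -> [0.4627 0.2191 0.05  ]
[292.77418272 168.08521481]
```

Call:
servo_tool(plan="-0.03 0.02 0 4; -0.065 0.042 0 8; -0.1 0.064 0 12; -0.135 0.086 0 14.5; -0.17 0.108 0 14.5; -0.19 0.12 0 14.5; -0.2 0.127 0 14.5; -0.2 0.127 0.03 14.5; -0.2 0.127 0.05 14.5; -0.2 0.127 0.05 14.5; -0.2 0.127 0.05 14.5")

```text
t: 18.57
tool_pos: [0.6372, 0.0865, 0.0363]
orientation: [-2.12, -2.313, 0.006]
force: [0.3, -0.3, -0.3]
opening: 0.0929
gripper_force: 0.0
```

Run:
```python
from h import *
c=shot('wrist');plan((.639,.0855,-.0045,5));blob(c,white(c),.026);print(proj(c,(.639,.0855,.026)))
```

```text
t 18.6167 pos [0.6388 0.0868 0.0383] psi 5.0 tilt 0.12 open 0.0927 F [-0.5 -0.1  1.6]
-0.0014 0.0002 0.0428 -0.0
blob [  419     0    93   259 14086] ell [481.7 131.1] [216.7 278.4] -> [0.7834 0.1643 0.026 ]
blob [ 223  183   78   75 3502] ell [261.7 220. ] [74.  78.4] -> [0.6396 0.0874 0.026 ]
[260.64868043 222.31776511]
```

Call:
servo_tool(plan="0 0.0005 0.015 0; 0 0.0005 0.03 0; 0 0.0005 0.038 0; 0 0.0005 0.042 0; 0 0.0005 0.043 0; 0 0.0005 0.043 0; 0 0.0005 0.043 0")

```text
t: 19.2
tool_pos: [0.6405, 0.0868, -0.0035]
orientation: [2.122, 2.316, 0.001]
force: [-0.2, -0.5, 1.2]
opening: 0.0929
gripper_force: 0.0
```

Call:
servo_tool(plan="0 0 0 0; 0 0 0 0; 0 0 0 0; 0 0 0 0; 0 0 0 0; 0 0 0 0; 0 0 0 0; 0 0 0 0", grip=1, grip_force=30)

```text
t: 19.87
tool_pos: [0.6401, 0.0868, -0.0038]
orientation: [2.123, 2.316, 0.0]
force: [-0.5, -0.2, 1.2]
opening: 0.0575
gripper_force: 30.0
```

Call:
servo_tool(plan="0 0 -0.015 0; 0 0 -0.04 0; 0 0 -0.07 0; 0 0 -0.09 0; 0 0 -0.09 0; 0 0 -0.09 0; 0 0 -0.09 0")

```text
t: 20.45
tool_pos: [0.6396, 0.0867, 0.0855]
orientation: [-2.122, -2.316, 0.001]
force: [-0.1, -0.0, -0.9]
opening: 0.0572
gripper_force: 30.0
```

Run:
```python
from h import *
c=shot('wrist');plan((.4525,.2325,.086,19.5)); blob(c,white(c),.026+.09)
```

```text
t 20.5 pos [0.6389 0.0867 0.0845] psi 4.98 tilt 0.14 open 0.0573 F [-0.1 -0.2 -0.6]
0.1614 -0.1731 -0.0011 -14.5
blob [  382     0   130   285 24022] ell [458.1 144. ] [182.5 317.2] -> [0.7427 0.156  0.116 ]
blob [ 211  200   95   88 5069] ell [257.8 243.6] [88.1 95.5] -> [0.6391 0.0883 0.116 ]
blob [122 250  29   9 152] ell [136.2 256.9] [10.2 33.9] -> [0.5669 0.073  0.116 ]
```

Call:
servo_tool(plan="0.015 -0.015 0 -3; 0.035 -0.037 0 -7; 0.06 -0.064 0 -11; 0.085 -0.091 0 -14.5; 0.11 -0.118 0 -14.5; 0.135 -0.145 0 -14.5; 0.15 -0.161 0 -14.5; 0.1616 -0.1724 0 -14.5; 0.1616 -0.1724 0 -14.5; 0.1616 -0.1724 0.012 -14.5; 0.1616 -0.1724 0.025 -14.5; 0.1616 -0.1724 0.025 -14.5")

```text
t: 21.5
tool_pos: [0.4525, 0.2312, 0.0569]
orientation: [-1.813, -2.562, 0.008]
force: [-1.0, -0.6, -1.0]
opening: 0.0577
gripper_force: 30.0
```

Call:
servo_tool(plan="0 0 0 0; 0 0 0 0; 0 0 0 0")

```text
t: 21.75
tool_pos: [0.455, 0.2325, 0.0613]
orientation: [1.814, 2.564, 0.0]
force: [0.5, 0.3, -0.9]
opening: 0.0572
gripper_force: 30.0
```

Run:
```python
from h import *
plan((.4532,.2327,.0392,19.5))
```

```text
t 21.75 pos [0.455  0.2325 0.0613] psi 19.44 tilt 0.02 open 0.0572 F [ 0.5  0.3 -0.9]
0.0008 -0.0016 0.0221 -0.1
```

Call:
servo_tool(plan="0.0008 -0.0016 0 0; 0.0008 -0.0016 0.007 0; 0.0008 -0.0016 0.013 0; 0.0008 -0.0016 0.017 0; 0.0008 -0.0016 0.02 0; 0.0008 -0.0016 0.022 0; 0.0008 -0.0016 0.0225 0; 0.0008 -0.0016 0.0225 0; 0.0008 -0.0016 0.0225 0")

```text
t: 22.5
tool_pos: [0.4527, 0.2331, 0.0386]
orientation: [1.813, 2.565, 0.0]
force: [-0.1, -0.0, -0.3]
opening: 0.0574
gripper_force: 30.0
```

Run:
```python
from h import *
plan((.4532,.2327,.0385,19.5))
```

```text
t 22.5 pos [0.4527 0.2331 0.0386] psi 19.49 tilt 0.01 open 0.0574 F [-0.1 -0.  -0.3]
-0.0005 0.0004 0.0001 -0.0
```

Call:
servo_tool(plan="0 0 0 0; 0 0 0 0; 0 0 0 0; 0 0 0 0; 0 0 0 0; 0 0 -0.04 0; 0 0 -0.07 0; 0 0 -0.07 0; 0 0 -0.07 0; 0 0 -0.07 0", grip=-1)

```text
t: 23.33
tool_pos: [0.4525, 0.233, 0.1083]
orientation: [1.813, 2.565, 0.0]
force: [0.7, 0.7, -0.8]
opening: 0.0928
gripper_force: 0.0
```

Run:
```python
from h import *
c=shot('wrist');plan((.631,-.0685,.1,0));blob(c,white(c),.068)
s=shot('scene')
a=cv2.resize(s['image'][130:210,255:345],None,fx=4.4,fy=4.4,interpolation=cv2.INTER_CUBIC)
b=cv2.resize(c['image'][110:290,150:350],(391,352),interpolation=cv2.INTER_CUBIC)
cv2.imwrite('pics/b1.png',np.hstack([a,b]))
# predicted silhouettes in crop coords, scene
for z,n in ((.068,'white rim'),(.050,'blue rim/white shoulder'),(.032,'black rim'),(.014,'black shoulder')):
    P=np.array([(proj(s,(.4535+.029*np.cos(t),.2315+.029*np.sin(t),z))-[255,130])*4.4 for t in np.linspace(0,6.28,90)])
    print(n,P.min(0).round(),P.max(0).round())
```

```text
t 23.3833 pos [0.4519 0.2328 0.1074] psi 19.48 tilt 0.09 open 0.093 F [-0.6  0.7  0.1]
-0.3438 0.0684 0.0074 19.5
blob [ 410   56   37   58 1758] ell [428.2  84.7] [51.6 63.4] -> [0.5401 0.3665 0.068 ]
blob [ 223  174   70   66 3343] ell [257.6 206.8] [65.9 69.6] -> [0.4514 0.2334 0.068 ]
white rim [122. 120.] [213. 169.]
blue rim/white shoulder [121. 143.] [212. 193.]
black rim [120. 166.] [210. 216.]
black shoulder [119. 189.] [208. 240.]
```

View pics/b1.png

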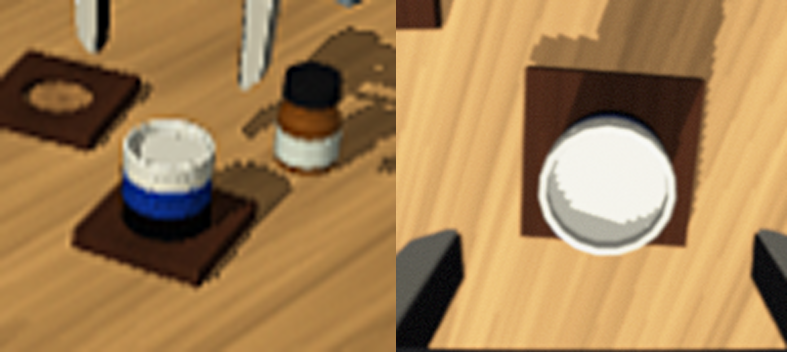

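The stack is seated: white rim top at crop row 119 (predicted 120), blue/white edge at 192, black/blue at 216, and black's shoulder at 240, all as predicted. Now the lid.

Call:
servo_tool(plan="-0.03 0.006 0 0; -0.065 0.013 0 0; -0.105 0.021 0 0; -0.145 0.029 0 0; -0.185 0.037 0 0; -0.225 0.045 0 0; -0.265 0.053 0 0; -0.3 0.06 0 0; -0.33 0.066 0 0; -0.3438 0.068 0 0; -0.3438 0.068 0.02 0; -0.3438 0.068 0.04 0")

```text
t: 24.43
tool_pos: [0.6321, -0.0694, 0.0681]
orientation: [1.815, 2.563, 0.001]
force: [0.5, 0.1, -1.1]
opening: 0.0929
gripper_force: 0.0
```

Call:
servo_tool(plan="0 0 0 0; 0 0 0 0; 0 0 0 0")

```text
t: 24.68
tool_pos: [0.6311, -0.0678, 0.0687]
orientation: [-1.812, -2.565, 0.0]
force: [0.8, -0.2, -1.1]
opening: 0.0929
gripper_force: 0.0
```

Run:
```python
from h import *
c=shot('wrist');plan((.6305,-.069,.007,19.5));print(proj(c,(.6305,-.069,.041)),proj(c,(.6305,-.069,.017)))
i=c['image'].astype(int); m=(i[:,:,2]-i[:,:,0]>20)&(i[:,:,2]<105); m[250:]=0; print('disc');blob(c,m,.017,300)
cv2.imwrite('pics/b2.png',cv2.resize(c['image'][130:270,160:360],None,fx=4,fy=4,interpolation=cv2.INTER_CUBIC))
```

```text
t 24.7333 pos [ 0.6318 -0.0679  0.0696] psi 19.52 tilt 0.06 open 0.0928 F [ 0.5 -0.   0.2]
-0.0006 -0.0016 0.0626 0.0
[257.58264284 213.94447887] [257.60966897 204.42795157]
disc
blob [ 381    0  128  250 1548] ell [447.9 117.1] [  9.8 329.9] -> [0.7515 0.0525 0.017 ]
blob [  0  81  90  14 603] ell [40.5 87.5] [ 11.5 100.3] -> [ 0.4346 -0.0343  0.017 ]
blob [  0 165 132  85 584] ell [ 54.9 201.8] [  5.7 200.3] -> [ 0.4609 -0.1264  0.017 ]
blob [ 227  170   64   64 2643] ell [258.6 201.5] [63.4 64.1] -> [ 0.6304 -0.0662  0.017 ]
```

View pics/b2.png

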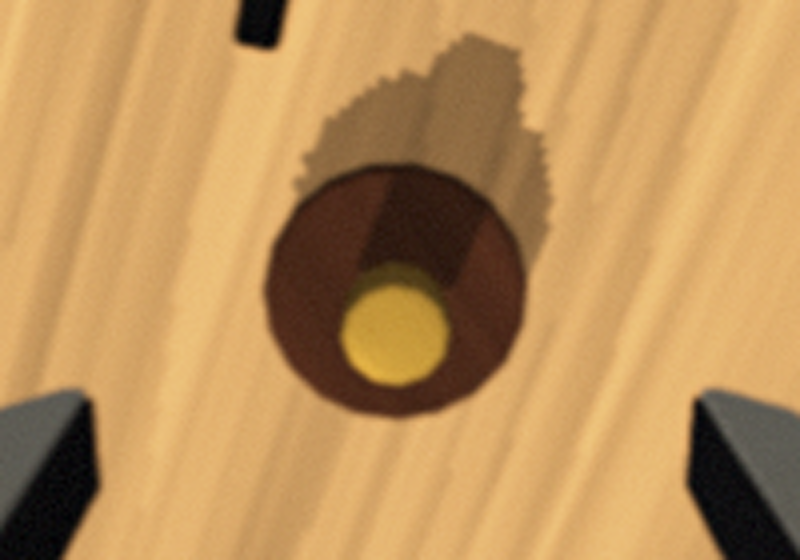

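Knob top at crop (396,333), i.e. pixel (258.9,213.2), predicted (257.6,213.9). Lower and grip it.

Call:
servo_tool(plan="0 -0.001 0.02 0; 0 -0.001 0.04 0; 0 -0.001 0.052 0; 0 -0.001 0.058 0; 0 -0.001 0.061 0; 0 -0.001 0.0625 0; 0 -0.001 0.0625 0; 0 -0.001 0.0625 0")

```text
t: 25.4
tool_pos: [0.6312, -0.0688, 0.0072]
orientation: [1.813, 2.564, 0.001]
force: [0.6, -0.1, 0.1]
opening: 0.0928
gripper_force: 0.0
```

Call:
servo_tool(plan="0 0 0 0; 0 0 0 0; 0 0 0 0; 0 0 0 0; 0 0 0 0; 0 0 0 0; 0 0 0 0; 0 0 0 0; 0 0 0 0; 0 0 0 0; 0 0 0 0; 0 0 0 0", grip=1, grip_force=25)

```text
t: 26.4
tool_pos: [0.6304, -0.0687, 0.006]
orientation: [1.813, 2.565, 0.0]
force: [-0.4, -0.1, 0.1]
opening: 0.0212
gripper_force: 25.0
```

Run:
```python
from h import *
plan()
```

```text
t 26.4 pos [ 0.6304 -0.0687  0.006 ] psi 19.49 tilt 0.0 open 0.0212 F [-0.4 -0.1  0.1]
```

Call:
servo_tool(plan="0 0 -0.015 0; 0 0 -0.04 0; 0 0 -0.07 0; 0 0 -0.1 0; 0 0 -0.1 0; 0 0 -0.1 0; 0 0 -0.1 0; 0 0 -0.1 0")

```text
t: 27.07
tool_pos: [0.6291, -0.0685, 0.104]
orientation: [-1.812, -2.563, 0.002]
force: [0.2, 0.2, 0.3]
opening: 0.0214
gripper_force: 25.0
```

Run:
```python
from h import *
c=shot('wrist');s,p,M,psi=pose();plan((.4527,.233,.106,19.5))
i=c['image'].astype(int); m=(i[:,:,2]-i[:,:,0]>20)&(i[:,:,2]<105); m[260:]=0;m[:140]=0;m[:,:180]=0;m[:,330:]=0; blob(c,m,.017+p[2]-.006,200)
```

```text
t 27.1167 pos [ 0.629  -0.0685  0.1038] psi 19.48 tilt 0.2 open 0.0212 F [-0.4 -0.3 -0.4]
0.3430 -0.0656 -0.0014 -0.0
blob [ 216  189   85   71 2976] ell [257.9 225.7] [74.1 83.2] -> [ 0.6268 -0.0641  0.1148]
```

Call:
servo_tool(plan="0.015 -0.003 0 0; 0.04 -0.008 0 0; 0.075 -0.015 0 0; 0.11 -0.021 0 0; 0.145 -0.028 0 0; 0.18 -0.035 0 0; 0.215 -0.042 0 0; 0.25 -0.048 0 0; 0.285 -0.054 0 0; 0.315 -0.06 0 0; 0.335 -0.064 0 0; 0.3415 -0.0656 0 0")

```text
t: 28.12
tool_pos: [0.452, 0.2334, 0.1046]
orientation: [-1.809, -2.566, 0.003]
force: [0.5, 0.2, 0.3]
opening: 0.0215
gripper_force: 25.0
```

Call:
servo_tool(plan="0 0 0 0; 0 0 0.005 0; 0 0 0.012 0; 0 0 0.018 0; 0 0 0.022 0; 0 0 0.022 0; 0 0 0.022 0; 0 0 0.022 0")

```text
t: 28.78
tool_pos: [0.4549, 0.2311, 0.0841]
orientation: [1.814, 2.565, 0.0]
force: [-0.5, -0.6, -0.8]
opening: 0.0212
gripper_force: 25.0
```

Run:
```python
from h import *
plan((.4532,.2317,.067,19.5))
```

```text
t 28.7833 pos [0.4549 0.2311 0.0841] psi 19.45 tilt 0.0 open 0.0212 F [-0.5 -0.6 -0.8]
0.0012 -0.0014 0.0171 -0.0
```

Call:
servo_tool(plan="0.0012 -0.0014 0 0; 0.0012 -0.0014 0.006 0; 0.0012 -0.0014 0.011 0; 0.0012 -0.0014 0.014 0; 0.0012 -0.0014 0.016 0; 0.0012 -0.0014 0.0175 0; 0.0012 -0.0014 0.0175 0; 0.0012 -0.0014 0.0175 0")

```text
t: 29.45
tool_pos: [0.453, 0.232, 0.0666]
orientation: [1.813, 2.565, 0.0]
force: [0.5, 0.2, -0.4]
opening: 0.0211
gripper_force: 25.0
```

Run:
```python
from h import *
plan((.4532,.2317,.066,19.5))
```

```text
t 29.45 pos [0.453  0.232  0.0666] psi 19.48 tilt 0.0 open 0.0211 F [ 0.5  0.2 -0.4]
-0.0004 0.0001 0.0006 -0.0
```

Call:
servo_tool(plan="0 0 0 0; 0 0 0 0; 0 0 0 0; 0 0 0 0; 0 0 0 0; 0 0 -0.03 0; 0 0 -0.07 0; 0 0 -0.08 0; 0 0 -0.08 0; 0 0 -0.08 0", grip=-1)

```text
t: 30.28
tool_pos: [0.4536, 0.2323, 0.1473]
orientation: [1.813, 2.564, 0.003]
force: [-0.0, -0.5, 0.0]
opening: 0.0833
gripper_force: 0.0
```

Run:
```python
from h import *
s=shot('scene');cv2.imwrite('pics/b3.png',s['image'])
i=s['image'].astype(int)[130:210,255:345]
# crop-free check: column profile through stack centre
u=int(round(proj(s,(.4535,.2315,.07))[0])); print(u,[(v,tuple(s['image'][v,u])) for v in range(148,186)])
for z in (.101,.083,.077,.068,.050,.032,.014):
    print(z,proj(s,(.4535+.0205,.2315-.0205,z)).round(1),proj(s,(.4535,.2315,z)).round(1))
plan((.458,-.013,.12,-68.4))
```

```text
293 [(148, (np.uint8(63), np.uint8(115), np.uint8(156))), (149, (np.uint8(67), np.uint8(119), np.uint8(160))), (150, (np.uint8(59), np.uint8(114), np.uint8(154))), (151, (np.uint8(37), np.uint8(103), np.uint8(140))), (152, (np.uint8(28), np.uint8(105), np.uint8(143))), (153, (np.uint8(33), np.uint8(113), np.uint8(152))), (154, (np.uint8(37), np.uint8(126), np.uint8(169))), (155, (np.uint8(35), np.uint8(125), np.uint8(170))), (156, (np.uint8(33), np.uint8(117), np.uint8(158))), (157, (np.uint8(32), np.uint8(115), np.uint8(154))), (158, (np.uint8(33), np.uint8(113), np.uint8(153))), (159, (np.uint8(27), np.uint8(90), np.uint8(124))), (160, (np.uint8(29), np.uint8(104), np.uint8(140))), (161, (np.uint8(24), np.uint8(89), np.uint8(125))), (162, (np.uint8(13), np.uint8(18), np.uint8(43))), (163, (np.uint8(14), np.uint8(26), np.uint8(51))), (164, (np.uint8(16), np.uint8(27), np.uint8(52))), (165, (np.uint8(15), np.uint8(29), np.uint8(57))), (166, (np.uint8(7), np.uint8(22), np.uint8(52))), (167, (np.uint8(35), np.uint8(44), np.uint8(68))), (168, (np.uint8(146), np.uint8(166), np.uint8(172)
[... 525 characters left out ...]
12))), (179, (np.uint8(79), np.uint8(27), np.uint8(9))), (180, (np.uint8(6), np.uint8(5), np.uint8(4))), (181, (np.uint8(1), np.uint8(3), np.uint8(4))), (182, (np.uint8(3), np.uint8(4), np.uint8(3))), (183, (np.uint8(3), np.uint8(1), np.uint8(0))), (184, (np.uint8(4), np.uint8(5), np.uint8(4))), (185, (np.uint8(11), np.uint8(21), np.uint8(40)))]
0.101 [294.2 158.1] [293.6 152.6]
0.083 [293.9 163.8] [293.3 158.1]
0.077 [293.8 165.6] [293.2 160. ]
0.068 [293.6 168.4] [293.  162.7]
0.05 [293.4 173.8] [292.8 168.1]
0.032 [293.1 179.2] [292.5 173.4]
0.014 [292.8 184.5] [292.2 178.6]
t 30.3333 pos [0.4527 0.2319 0.1459] psi 19.48 tilt 0.02 open 0.0872 F [-0.4 -0.3  0.2]
-0.2326 -0.0766 0.0259 87.9
```

Column edges at 167.5, 173, 179 and 185 against predicted 168.4, 173.8, 179.2 and 184.5, so the lid is seated. Now the scraper.

Call:
servo_tool(plan="-0.015 -0.005 0 7; -0.04 -0.013 0 14; -0.065 -0.021 0 21; -0.09 -0.03 0 28; -0.115 -0.038 0 35; -0.14 -0.046 0 42; -0.165 -0.054 0 49; -0.19 -0.062 0 56; -0.21 -0.069 0 63; -0.225 -0.074 0.01 70; -0.2326 -0.0766 0.02 77; -0.2326 -0.0766 0.026 84")

```text
t: 31.33
tool_pos: [0.4564, -0.0144, 0.1175]
orientation: [-3.066, -0.68, 0.006]
force: [-0.3, 0.0, 0.5]
opening: 0.0929
gripper_force: 0.0
```

Call:
servo_tool(plan="0 0 0.02 4; 0 0 0.03 4; 0 0 0.03 4; 0 0 0.03 4")

```text
t: 31.67
tool_pos: [0.4568, -0.0125, 0.089]
orientation: [-3.085, -0.59, 0.005]
force: [0.3, -0.6, 0.5]
opening: 0.0934
gripper_force: 0.0
```

Run:
```python
from h import *
c=shot('wrist');plan((.458,-.013,-.005,-68.4))
cv2.imwrite('pics/b4.png',c['image'])
i=c['image'].astype(int); m=(i[:,:,2]>70)&(i[:,:,1]<60)&(i[:,:,0]<60)&(i[:,:,2]-i[:,:,1]>50)
n,l,st,ce=cv2.connectedComponentsWithStats(m.astype(np.uint8));k=1+np.argmax(st[1:,4]);print(st[k])
r=cv2.minAreaRect(np.argwhere(l==k)[:,::-1].astype(np.float32));print(r)
for b in cv2.boxPoints(r): print(b,atz(c,*b,.022).round(4),atz(c,*b,.012).round(4))
T=shot('top');i=T['image'].astype(int);m=(i[:,:,2]-i[:,:,1]>70);
n,l,st,ce=cv2.connectedComponentsWithStats(m.astype(np.uint8))
```

```text
t 31.7167 pos [ 0.4578 -0.0126  0.0901] psi -68.37 tilt 0.08 open 0.0931 F [-0.1  0.   0.5]
0.0002 0.0005 0.0951 0.0
[ 247  174   24   98 2120]
((258.3902587890625, 222.48779296875), (97.25114440917969, 22.38146209716797), 89.21517944335938)
[246.53455 174.02008] [0.4754 0.004  0.022 ] [0.4732 0.0036 0.012 ]
[268.91388 173.7135 ] [ 0.483  -0.0144  0.022 ] [ 0.4811 -0.0156  0.012 ]
[270.24597 270.9555 ] [ 0.3926 -0.0527  0.022 ] [ 0.3872 -0.0553  0.012 ]
[247.86664 271.2621 ] [ 0.3842 -0.0322  0.022 ] [ 0.3784 -0.0341  0.012 ]
```

Call:
servo_tool(plan="0.001 0.001 0.025 -0.7; 0.001 0.001 0.055 -0.7; 0.001 0.001 0.075 -0.7; 0.001 0.001 0.085 -0.7; 0.001 0.001 0.09 -0.7; 0.001 0.001 0.093 -0.7; 0.001 0.001 0.094 -0.7; 0.001 0.001 0.094 -0.7; 0.001 0.001 0.094 -0.7; 0.001 0.001 0.094 -0.7")

```text
t: 32.6
tool_pos: [0.4605, -0.0135, -0.0024]
orientation: [3.082, 0.604, 0.003]
force: [0.2, 0.4, -0.7]
opening: 0.0926
gripper_force: 0.0
```

Call:
servo_tool(plan="0 0 0 0; 0 0 0 0; 0 0 0 0; 0 0 0 0; 0 0 0 0; 0 0 0 0; 0 0 0 0; 0 0 0 0; 0 0 0 0; 0 0 0 0; 0 0 0 0; 0 0 0 0", grip=1, grip_force=25)

```text
t: 33.6
tool_pos: [0.4595, -0.0134, -0.0035]
orientation: [-3.083, -0.604, 0.0]
force: [0.1, 1.3, -0.1]
opening: 0.0214
gripper_force: 25.0
```

Run:
```python
from h import *
plan()
```

```text
t 33.6 pos [ 0.4595 -0.0134 -0.0035] psi -67.81 tilt 0.01 open 0.0214 F [ 0.1  1.3 -0.1]
```

Call:
servo_tool(plan="0 0 -0.015 0; 0 0 -0.04 0; 0 0 -0.07 0; 0 0 -0.07 0; 0 0 -0.07 0; 0 0 -0.07 0")

```text
t: 34.1
tool_pos: [0.4594, -0.0134, 0.0662]
orientation: [-3.083, -0.604, 0.0]
force: [-0.4, -0.4, -1.2]
opening: 0.0217
gripper_force: 25.0
```

Run:
```python
from h import *
plan((.4585,-.1764,.066,-105.3))
T=shot('top');i=T['image'].astype(int);m=(i[:,:,1]-i[:,:,0]>60)&(i[:,:,2]-i[:,:,1]<50)&(i[:,:,2]-i[:,:,0]>75);m[:,:310]=0;m[:150]=0;m[250:]=0;m[:,390:]=0
n,l,st,ce=cv2.connectedComponentsWithStats(m.astype(np.uint8));k=1+np.argmax(st[1:,4]);print(st[k])
P=np.argwhere(l==k)[:,::-1].astype(np.float32);W=np.array([atz(T,*p,.008)[:2] for p in P]);W=W-0
mu=W.mean(0);a=np.degrees(np.arctan2(*np.linalg.svd(W-mu)[2][0][::-1]));r=cv2.minAreaRect(W.astype(np.float32)*1000);print(mu,a,r)
```

```text
t 34.1 pos [ 0.4594 -0.0134  0.0662] psi -67.81 tilt 0.0 open 0.0217 F [-0.4 -0.4 -1.2]
-0.0624 0.1506 0.0002 37.5
[346 169  18  61 413]
[ 0.46148469 -0.17970758] 167.23049262585565 ((462.275146484375, -178.30943298339844), (26.943525314331055, 171.75489807128906), 75.70122528076172)
```

Call:
servo_tool(plan="-0.008 0.02 0 5; -0.018 0.045 0 11; -0.029 0.07 0 17; -0.04 0.095 0 23; -0.05 0.12 0 29; -0.058 0.14 0 34; -0.0624 0.1506 0 37.3; -0.0624 0.1506 0 37.3; -0.0624 0.1506 0.015 37.3; -0.0624 0.1506 0.03 37.3; -0.0624 0.1506 0.03 37.3; -0.0624 0.1506 0.03 37.3")

```text
t: 35.15
tool_pos: [0.457, -0.1749, 0.0348]
orientation: [-3.113, 0.41, 0.006]
force: [-0.6, -0.5, -0.8]
opening: 0.022
gripper_force: 25.0
```

Call:
servo_tool(plan="0 0 0 0; 0 0 0 0; 0 0 0 0")

```text
t: 35.4
tool_pos: [0.4594, -0.1765, 0.0375]
orientation: [3.114, -0.412, 0.002]
force: [0.3, 0.2, -1.0]
opening: 0.0215
gripper_force: 25.0
```

Run:
```python
from h import *
c=shot('wrist');s,p,M,psi=pose();plan((.4585,-.1765,.0055,-105.1))
a=np.radians(-15.2);X=np.array([np.cos(a),np.sin(a)]);Y=np.array([-X[1],X[0]])
def tw(x,y,z): return np.append(np.array([.4585,-.1765])+X*x/1000+Y*y/1000,z)
for q in [(100,40),(100,-40),(92,9),(92,-9),(60,40),(60,-40)]: print('tray',q,proj(c,tw(*q,.008 if q[0]==92 else .017)).round(1))
a=np.radians(psi+90);X2=np.array([np.cos(a),np.sin(a)])
for x in (22,87): print('scr',x,proj(c,np.append(p[:2]+X2*x/1000,p[2]+.0035+.015)).round(1))
cv2.imwrite('pics/b5.png',cv2.resize(c['image'][20:300,120:400],(600,600),interpolation=cv2.INTER_CUBIC))
```

```text
t 35.45 pos [ 0.4593 -0.1765  0.0374] psi -105.09 tilt 0.08 open 0.0218 F [ 0.4 -0.3  0.1]
-0.0008 0.0002 0.0319 0.0
tray (100, 40) [196.2  79.8]
tray (100, -40) [315.4  79.8]
tray (92, 9) [243.2  92.9]
tray (92, -9) [268.6  92.9]
tray (60, 40) [199.2 139.9]
tray (60, -40) [312.6 139.9]
scr 22 [255.3 207.6]
scr 87 [254.8  95.3]
```

View pics/b5.png

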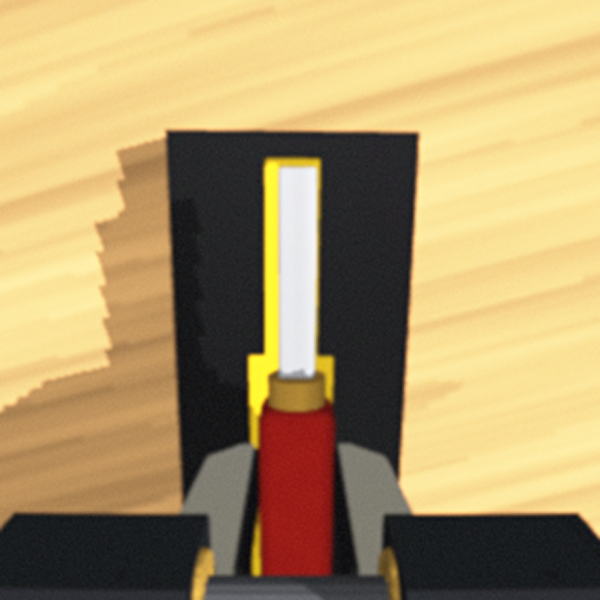

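The view shows the blade centred at column 298 and the slot at 292.5, parallel. So I shift about 1.8 mm to tool −y and lower.

Call:
servo_tool(plan="0 -0.0018 0 0; 0 -0.0018 0.006 0; 0 -0.0018 0.012 0; 0 -0.0018 0.017 0; 0 -0.0018 0.021 0; 0 -0.0018 0.024 0; 0 -0.0018 0.027 0; 0 -0.0018 0.029 0; 0 -0.0018 0.03 0; 0 -0.0018 0.031 0; 0 -0.0018 0.031 0; 0 -0.0018 0.031 0")

```text
t: 36.45
tool_pos: [0.4592, -0.1747, 0.0057]
orientation: [3.114, -0.413, 0.0]
force: [-0.0, 0.1, -1.1]
opening: 0.0212
gripper_force: 25.0
```

Run:
```python
from h import *
plan((.4585,-.1765,.0045,-105.1))
```

```text
t 36.45 pos [ 0.4592 -0.1747  0.0057] psi -105.12 tilt 0.01 open 0.0212 F [-0.   0.1 -1.1]
-0.0003 0.0019 0.0012 -0.0
```

No contact force 1 mm above the floor, so it is in the pocket. Release, retreat and check.

Call:
servo_tool(plan="0 0 0.001 0; 0 0 0.001 0; 0 0 0.001 0")

```text
t: 36.7
tool_pos: [0.4592, -0.1747, 0.0046]
orientation: [3.114, -0.413, 0.0]
force: [-0.3, -0.5, -0.8]
opening: 0.0217
gripper_force: 25.0
```

Call:
servo_tool(plan="0 0 0 0; 0 0 0 0; 0 0 0 0; 0 0 0 0; 0 0 0 0; 0 0 -0.03 0; 0 0 -0.07 0; 0 0 -0.1 0; 0 0 -0.12 0; 0 0 -0.12 0; 0 0 -0.12 0", grip=-1)

```text
t: 37.62
tool_pos: [0.4603, -0.1752, 0.1261]
orientation: [3.113, -0.413, 0.005]
force: [-0.2, -0.2, -1.0]
opening: 0.09
gripper_force: 0.0
```

Run:
```python
from h import *
plan();c=shot('wrist');s=shot('scene');np.set_printoptions(precision=4,suppress=True)
i=c['image'].astype(int); m=(i[:,:,2]>70)&(i[:,:,1]<60)&(i[:,:,0]<60)&(i[:,:,2]-i[:,:,1]>50)
n,l,st,ce=cv2.connectedComponentsWithStats(m.astype(np.uint8));k=1+np.argmax(st[1:,4]);print(st[k])
r=cv2.minAreaRect(np.argwhere(l==k)[:,::-1].astype(np.float32))
B=np.array([atz(c,*b,.029) for b in cv2.boxPoints(r)]);B=B[np.argsort(B[:,0])];e0,e1=B[:2].mean(0),B[2:].mean(0);d=e1-e0
print(e0,e1,np.linalg.norm(d),'angle',np.degrees(np.arctan2(d[1],d[0])),'origin',e0+d*.78)
# handle end height by scene/wrist: tri of blob centroids
m=s['image'].astype(int);m=(m[:,:,2]>70)&(m[:,:,1]<60)&(m[:,:,0]<60)&(m[:,:,2]-m[:,:,1]>50);m[:,:130]=0;m[:200]=0;m[300:]=0;m[:,300:]=0
n,l,st,ce=cv2.connectedComponentsWithStats(m.astype(np.uint8));k=1+np.argmax(st[1:,4]);print('scene',st[k],ce[k],'pred',proj(s,np.array((e0+e1)/2)-[0,0,.004]))
cv2.imwrite('pics/end.png',c['image'])
t=shot('top');cap=atz(t,244*.64,305*.64,.068);i=t['image'].astype(int);m=i.max(2)<45;m[:180]=0;m[212:]=0;m[:,:140]=0;m[:,175:]=0;blob(t,m,.068,50)
blob(s,white(s)&(np.arange(512)[None]>270)&(np.arange(512)[None]<320)&(np.arange(384)[:,None]<190)&(np.arange(384)[:,None]>150),.06,20)
```

```text
t 37.6167 pos [ 0.4603 -0.1752  0.1261] psi -105.11 tilt 0.2 open 0.09 F [-0.2 -0.2 -1. ]
[ 248  172   20   90 1702]
[ 0.3846 -0.1561  0.029 ] [ 0.4799 -0.1821  0.029 ] 0.09876598789603523 angle -15.231091225544208 origin [ 0.4589 -0.1764  0.029 ]
scene [164 225  21  31 248] [173.3952 238.379 ] pred [173.562  238.3942]
blob [148 188  15  15 166] ell [154.9 194.8] [14.  14.3] -> [0.4622 0.3622 0.068 ]
```

```bash
python3 -c "
from h import *
print(robot.close_job())"
```

```text
the job is handed in; nothing more can be done
None
```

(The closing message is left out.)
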